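Brace the jar and twist off its cap

TASK

First secure the square jar that stands in the black holder: turn the holder's steel turnbutton all the way until its bar points straight at the jar. Then grip the jar's tight twist cap, unscrew it anticlockwise (seen from above) about a quarter turn until it comes free, and lift it straight up until its lower rim is about 2 cm above the jar's mouth. Finish there, still holding the cap level over the mouth, with the jar still standing in its holder behind the shut turnbutton and the things around left alone.

Things in the scene. Friction and masses are not known exactly. Their poses are not given: they have to be found in the camera images.
- turnbutton (a joint): Steel turnbutton on a vertical pivot at the robot's end of the holder, rad. 0: its bar points along the holder's -y side; grows anticlockwise seen from above; 1.57 (hard stop): the bar points along the holder's +x, straight at the jar, secured. Starts at 0.1 to 0.5. It stays where it is left (friction about 0.06 Nm).
- turnbutton_grip (a point): Point on the turnbutton's pivot axis, in its upright steel grip fin: 13 mm thick, 46 mm long, 36 mm high, lying along the bar, centred on the pivot; its top is 14 mm above this point. The flat bar below it (16 x 8 mm, top 22 mm below this point) reaches 60 mm from the pivot at its pointing end, 12 mm at the other. This point's -y axis is the way the bar points; z up.
- holder_seat (a point): Holder: fixed black plastic plate 178 x 86 mm, 8 mm thick, with walls 42 mm high and 8 mm thick on three sides of the jar. This point is the centre of the jar's place on the plate's top, 8 mm above the table; x points to the back wall, away from the turnbutton, whose pivot lies 95 mm from here along -x; z up.
- jar_mouth (a point): Square glass jar loose in the holder (2 mm play), 0.3 to 0.65 kg: body 66 x 66 x 66 mm, neck 35 mm across (47 over its lugs), 100 mm high in all. This point is the centre of the mouth, at the top of the neck; x as the holder's x, z up. A springy seal in the mouth presses the cap up with about 12 N.
- cap_center (a point): Round brass-coloured ribbed cap on that jar, 58 mm across, 22 mm high, 60 g; its centre. Rib on top along its x; z up. Tight: 5 mm below the mouth point, lower rim 18 mm above the shoulder, yaw -8 to +12 deg from the jar's. Up to 0.5 Nm turns it, at constant height; lugs let go past +65 deg (stop at about 111, clockwise at -11): 80 deg from the start always frees it, then it lifts off.
- store_jar_center (a point): Bystander: another square jar with the same cap, standing on the table beside the holder (66 x 66 mm, 106 mm high); its centre. Leave it alone.
- steel_cup_center (a point): Bystander: steel cup, 72 mm across, 75 mm high, on the table on the other side of the holder; its centre.
- tub: Bystander: yellow tub, 90 mm across, 110 mm high; centre of its underside.
- spice: Bystander: small round spice jar, 50 mm across, 100 mm high; centre of its underside.
- bowl: Bystander: steel bowl, 140 mm across, 55 mm high; centre of its underside.
- spatula: Bystander: spatula lying on the table.
- spoon: Bystander: spoon lying on the table.

How it is judged:
On the way, in this order (a step that is already met when the one before it is completed fails the run):
1. the turnbutton is turned to point at the jar (within 0.2 rad of its stop) (value of joint turnbutton above 1.37 rad), for 0.2 s.
2. the cap, still on the neck, is unscrewed (over 54 degrees from the jar's axis) (value of joint turnbutton above 1.37 rad and angle between the x axis of cap_center and the x axis of jar_mouth, either way round above 0.95 rad and z of cap_center in the frame of jar_mouth below 0.012 m), for 0.1 s.
At the end, for the whole second after the job is handed in: The turnbutton is within 0.2 rad of its stop; the fingers hold the cap still and level (0.2 rad), its lower rim 7 to 42 mm above the jar's mouth and centred over it within 15 mm, not touching the jar; the jar stands upright on its place in the holder (10 mm) (value of joint turnbutton above 1.37 rad and z of cap_center in the frame of jar_mouth between 0.018 and 0.053 m and horizontal distance between cap_center and jar_mouth below 0.015 m and angle between cap_center's own z axis and vertical below 0.2 rad and contact force between the fingers and cap above 2 N and contact force between cap and jar below 0.05 N and linear speed of each of cap, jar below 0.02 m/s and angle between jar_mouth's own z axis and vertical below 0.08 rad and horizontal distance between jar_mouth and holder_seat below 0.01 m and z of jar_mouth in the frame of holder_seat below 0.104 m); the arm keeps its last pose, push and grip.
It fails at once if the cap is turned while the turnbutton is not shut (angle between the x axis of cap_center and the x axis of jar_mouth, either way round above 0.5 rad and value of joint turnbutton below 1.3 rad).
It fails at once if the jar is lifted or tipped in its holder (z of jar_mouth in the frame of holder_seat above 0.115 m or angle between jar_mouth's own z axis and vertical above 0.2 rad).
It fails at once if a bystander is moved by more than 30 mm (distance of any of store_jar_center, steel_cup_center, tub, spice, bowl, spatula, spoon from where it was at the start of the episode above 0.03 m).
It also fails if it takes over 51 s, if anything falls off the work surface, if the arm or the gripper's body presses on something with over 40 N, if the wrist force passes 120 N, or if a joint passes its speed limit or range.

ROBOT

A 7-joint arm with a two-finger parallel gripper is mounted at the origin on the work surface. World frame = base frame: x ahead of the robot, y to its left, z up, the work surface at z = 0. Lengths are in m, angles in rad, forces in N, time in s.
With the tool pointing down it reaches from about 0.4 to 0.85 m from the base axis. Payload 10.4 kg.
Tool frame: the origin (TCP) lies at the centre of the arm's flange, where the gripper is bolted on; the fingertips stand 173 mm ahead of it and the grasp point (between the pads) lies 155 mm ahead of it; z points along the fingers, y is the line along which they close (so a half turn about z gives the same grasp; the last joint's range is limited). The gripper opens to 85 mm and grips with 20 to 120 N. Pads are 22 mm wide; open, the fingers measure 114 mm over their backs; the gripper's body (76 mm by 85 mm) begins 54 mm behind the grasp point. The pads swing forward as they close: fully open they stand 13 mm farther back than shut.
Start: joints at [-1.292, 0.332, -0.065, 1.46, 0.022, 1.35, -0.088], TCP at [0.186, 0.597, 0.405] pointing down, gripper open.
Joint ranges: [-2.6, 2.6], [-0.5, 2.12], [-1.47, 1.34], [0.16, 2.42], [-1.27, 4.41], [0.06, 2.06], [-2.6, 2.6]. Speed limits (rad/s): [2.22, 2.22, 2.79, 2.79, 3.14, 3.14, 3.14].

INTERFACE

Orientations are given as a unit quaternion [x, y, z, w].
In Python, from workcell import manip, viewer, finder gives the robot as it stands.
- The arm moves only by the tool arm_command, never from a script. Its argument "plan" is a list of rows, each an object with "dp": the shift along the tool's x, y, z in mm, a list of three; "spin": the turn about the tool's z in rad. A call has 1 to 5 rows; each row shifts and turns the commanded pose from where the row before left it, along the tool's axes as they then stand; what a row does not reach is not made up. A row lasts 1/10 s, in which the tool goes at most 50 mm and 8.59 degrees, less where a joint would pass 70% of its speed; a pose out of reach is approached as far as the arm can. A call is refused whole if a number of a shift passes 50 or a number of a turn 0.15, either way. A call with a gripper value outside its range is refused whole. "grip" is the closure, from -1 (fully open) to 1 (shut), set as the call begins (left out, the last holds). The fingers move at their own pace and stop on an object; "newtons" is the grip in N (left out, the last holds). Time passes only in rows, so rows that do not move let the fingers close. It gives the time, the measured TCP pose, the force, the opening and the grip force at its end, in the units of the state.
- manip.get_obs(): the state, without advancing time (a new reading comes with each control period).
- viewer.camera(name): name is "scene" or "top" or "wrist"; returns the picture (400x640x3 uint8, blue, green, red); there is no depth.
- viewer.camera_params(name): a dict with "vertical_fov" (degrees; the focal length in pixels is half the picture's height over the tangent of half this angle, whatever the lens; pixels are square), "cx", "cy" (the principal point, pixels), "R" (3x3) and "t" (3): a world point X has camera coordinates R X + t; the wrist camera has in their place "T_tool_cam" (4x4, takes a point from camera to tool coordinates, whose origin is the TCP and whose axes are the flange's). Camera axes: x right, y down, z forward; pixel columns grow to the right and rows downward; lengths in m; the calibration is good to about 2 mm. A picture is of the moment at which its call begins: read the wrist's pose just before it. camera_params takes no time and is no camera call.
- manip.hand_in(): hands the job in; it is judged then, once.
Trained networks look in the newest picture that a camera, given by its name, has taken for a name from the list of things; names that differ only in an ending like _2 or _b are one class to them, and where a whole thing is asked for, a point or a joint stands for the part that bears it (a point fixed in the world has none). Each returns a list of dicts, best first, with "score" (0 to 1); they miss things now and then, are a little off and sometimes report something else, mostly with a low value. They report only what shows in the picture. A call takes as long as a camera call.
- finder.find_in(camera, thing): "position" ([x, y, z] in m, in world coordinates, good to about 4 mm: the middle of the surface that is visible of it).
The state is a dict: "clock": time; "joint_pos": joint angles; "joint_velocities": joint speeds; "tau": joint torques, N m; "position": TCP position; "ee_rot": TCP orientation; "ft_force": force on the tool from outside, world axes, zero at the start; "torque": the same for the moment, N m; "grip_width": opening from 0.0 (shut) to 1.0 (fully open); "grasp_force": force on a finger pad.
Only numpy, scipy, OpenCV 4.12 (cv2) and the standard library are available. Lean on these libraries where they do the work, as an engineer would, in place of code of your own. Each camera call takes 0.05 s, during which the arm holds its last target. There are 200 camera calls.

## Working session

There is one attempt and no reset: what is moved stays moved. The work goes in short steps, Python scripts to look and compute and a tool call to move; the robot and the scene stay as the last step left them, time stands still between calls to the robot, and variables do not carry over. Pictures are saved under pics/ and viewed, at most 10 in all, crops included, and the job is handed in when it is done.

Besides the shell and the picture viewer there is one more tool, called after ">>>" by a JSON object that holds its "name" and its "arguments". arm_command: Moves the arm, as the interface text tells. Its arguments: {"type":"object","properties":{"plan":{"type":"array","items":{"type":"object","properties":{"dp":{"type":"array","items":{"type":"number"}},"spin":{"type":"number"}}}},"grip":{"type":"number"},"newtons":{"type":"number"}},"required":["plan"]}

```bash
mkdir -p pics
cat > h.py <<'E'
import numpy as np, cv2
from scipy.spatial.transform import Rotation as Ro
from workcell import manip, viewer, finder
def cam(name):
    o=manip.get_obs(); img=np.array(viewer.camera(name)); p=viewer.camera_params(name)
    if name=="wrist":
        T=np.eye(4);T[:3,:3]=Ro.from_quat(o["ee_rot"]).as_matrix();T[:3,3]=o["position"]
        M=np.linalg.inv(T@np.array(p["T_tool_cam"]));R,t=M[:3,:3],M[:3,3]
    else: R,t=np.array(p["R"]),np.array(p["t"])
    f=200/np.tan(np.radians(p["vertical_fov"])/2)
    return img,(R,t,f,p["cx"],p["cy"]),o
def ray(c,u,v,z):
    R,t,f,cx,cy=c; C=-R.T@t; d=R.T@np.array([(u-cx)/f,(v-cy)/f,1]); return C+d*(z-C[2])/d[2]
def proj(c,X):
    R,t,f,cx,cy=c; q=R@np.array(X)+t; return np.round([f*q[0]/q[2]+cx,f*q[1]/q[2]+cy],1)
E
python3 - <<'E'
from h import *
for n in ["top","scene"]:
    img,c,o=cam(n); cv2.imwrite(f"pics/{n}0.png",img)
    print(n,"C",np.round(-c[0].T@c[1],3),"f",c[2])
    for k in ["turnbutton_grip","jar_mouth","cap_center","store_jar_center","steel_cup_center","tub","spice","bowl"]:
        print(k,[(np.round(r["position"],3).tolist(),round(r["score"],2)) for r in finder.find_in(n,k)[:2]])
print({k:np.round(v,3).tolist() for k,v in o.items()})
print(Ro.from_quat(o["ee_rot"]).as_matrix().round(3))
E
```

```text
top C [0.262 0.003 1.971] f 514.0163350941799
turnbutton_grip [([0.647, -0.195, 0.103], 0.75), ([0.468, -0.068, 0.039], 0.49)]
jar_mouth [([0.576, 0.436, 0.1], 0.53)]
cap_center [([0.554, -0.035, 0.111], 0.64)]
store_jar_center [([0.645, -0.197, 0.103], 0.85)]
steel_cup_center [([0.545, 0.148, 0.018], 0.57)]
tub [([0.402, 0.488, 0.11], 0.57)]
spice [([0.578, 0.434, 0.102], 0.68), ([0.488, -0.056, 0.008], 0.16)]
bowl [([0.467, -0.503, 0.024], 0.78)]
scene C [ 1.283 -0.19   0.705] f 375.3720462921075
turnbutton_grip [([0.549, 0.139, 0.049], 0.66), ([0.472, -0.075, 0.031], 0.54)]
jar_mouth [([0.579, -0.046, 0.071], 0.6)]
cap_center [([0.568, -0.042, 0.114], 0.87), ([0.43, 0.477, 0.076], 0.69)]
store_jar_center [([0.673, -0.199, 0.067], 0.84), ([0.432, -0.506, 0.036], 0.35)]
steel_cup_center [([0.551, 0.138, 0.046], 0.81)]
tub [([0.431, 0.478, 0.073], 0.58)]
spice [([0.428, -0.51, 0.037], 0.26)]
bowl [([0.434, -0.507, 0.036], 0.8)]
{'clock': 0.45, 'joint_pos': [-1.292, 0.332, -0.065, 1.46, 0.022, 1.35, -0.088], 'joint_velocities': [-0.0, -0.001, -0.001, 0.0, -0.001, -0.0, 0.001], 'tau': [-0.0, -62.464, 0.049, -39.147, 0.016, 0.003, 0.0], 'position': [0.186, 0.597, 0.405], 'ee_rot': [0.15, 0.989, 0.0, -0.0], 'ft_force': [0.346, 0.576, -0.092], 'torque': [0.038, 0.036, 0.042], 'grasp_force': 0.0, 'grip_width': 0.997}
[[-0.955  0.297 -0.   ]
 [ 0.297  0.955  0.   ]
 [ 0.    -0.    -1.   ]]
```

Run:
```python
import cv2
from h import *
i=cv2.imread("pics/top0.png"); p=viewer.camera_params("top")
f=514.016;R,t=np.array(p["R"]),np.array(p["t"]);c=(R,t,f,p["cx"],p["cy"])
u,v=proj(c,[.53,-.04,.05]);print(u,v)
x0,y0=int(u)-67,int(v)-50
print(x0,y0); cv2.imwrite("pics/topc.png",cv2.resize(i[max(y0,0):y0+100,x0:x0+133],None,fx=6,fy=6,interpolation=cv2.INTER_CUBIC))
```

```text
325.5 185.0
258 135
```

View pics/scene0.png

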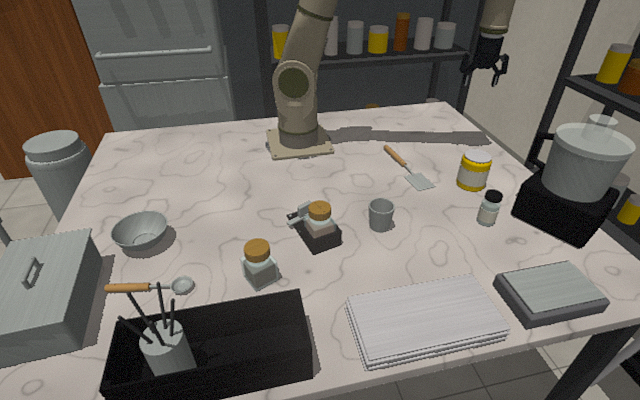

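View pics/topc.png

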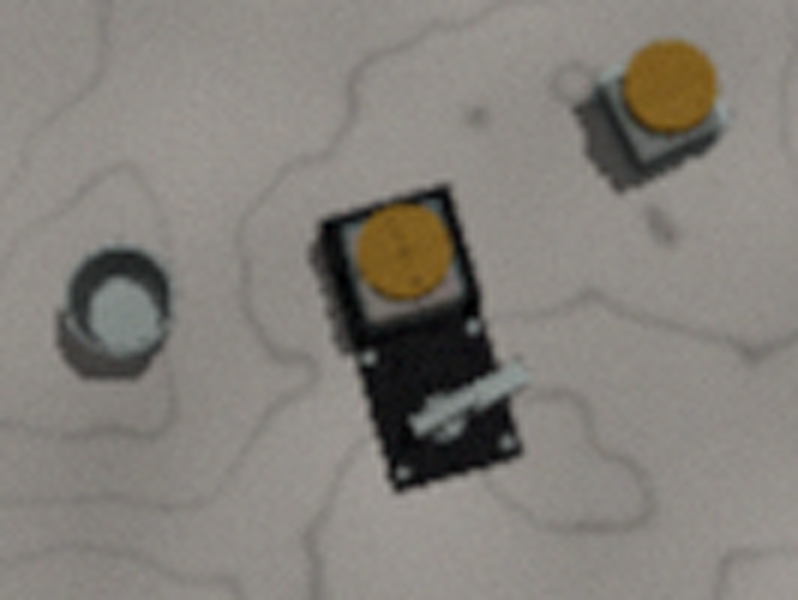

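Run:
```python
from h import *
p=viewer.camera_params("top");c=(np.array(p["R"]),np.array(p["t"]),514.016,p["cx"],p["cy"])
g=lambda u,v,z:ray(c,258+(u+.5)/6-.5,135+(v+.5)/6-.5,z)
P={k:g(*a) for k,a in dict(f1=(398,490,.008),f2=(520,452,.008),b1=(322,222,.05),b2=(447,187,.05),cap=(405,252,.114),finA=(415,425,.054),tip=(528,374,.028),piv=(440,410,.05)).items()}
for k,v in P.items():print(k,v.round(4))
f=(P["f1"]+P["f2"])/2;b=(P["b1"]+P["b2"])/2;d=(b-f)[:2];print("len",np.linalg.norm(d),"yaw",np.degrees(np.arctan2(d[1],d[0])),np.degrees(np.arctan2(*(P["f1"]-P["f2"])[[1,0]]))-90,np.degrees(np.arctan2(*(P["b1"]-P["b2"])[[1,0]]))-90)
for y in(15,):
  u=np.array([np.cos(np.radians(y)),np.sin(np.radians(y))]);print("pivot from cap",P["cap"][:2]-.095*u)
t=(P["tip"]-P["finA"]);print("bar ang",np.degrees(np.arctan2(t[1],t[0])))
```

```text
f1 [ 0.4155 -0.0312  0.008 ]
f2 [ 0.4376 -0.1098  0.008 ]
b1 [0.5828 0.0125 0.05  ]
b2 [ 0.6031 -0.067   0.05  ]
cap [ 0.5522 -0.0379  0.114 ]
finA [ 0.4522 -0.0422  0.054 ]
tip [ 0.4853 -0.1154  0.028 ]
piv [ 0.4616 -0.0582  0.05  ]
len 0.17193463206580398 yaw 14.573339909303705 15.764508744035126 14.284451850446658
pivot from cap [ 0.46047228 -0.06244388]
bar ang -65.66447069608046
```

>>> {"name": "arm_command", "arguments": {"plan": [{"dp":[-30,-36,0]},{"dp":[-30,-36,0]},{"dp":[-30,-36,0]},{"dp":[-30,-36,0]},{"dp":[-30,-36,0]}], "grip": 0, "newtons": 60}}

```text
invalid input at $.plan[0]: expected keys dp, spin
```

>>> {"name": "arm_command", "arguments": {"plan": [{"dp":[-30,-36,0]},{"dp":[-30,-36,0]},{"dp":[-30,-36,0]},{"dp":[-30,-36,0]},{"dp":[-30,-36,0]}]}}

```text
invalid input at $.plan[0]: expected keys dp, spin
```

>>> {"name": "arm_command", "arguments": {"plan": [{"dp":[-30,-36,0]},{"dp":[-30,-36,0]},{"dp":[-30,-36,0]},{"dp":[-30,-36,0]},{"dp":[-8,-7,0]}]}}

```text
invalid input at $.plan[0]: expected keys dp, spin
```

>>> {"name": "arm_command", "arguments": {"plan": [{"spin":0.14},{"spin":0.14},{"spin":0.14},{"spin":0.14},{"spin":0.14}]}}

```text
invalid input at $.plan[0]: expected keys dp, spin
```

>>> {"name": "arm_command", "arguments": {"plan": [{"spin":0.143},{"dp":[0,0,0]},{"dp":[0,0,0]}]}}

```text
invalid input at $.plan[0]: expected keys dp, spin
```

>>> {"name": "arm_command", "arguments": {"plan": [{"dp":[-30,-36,0],"spin":0},{"dp":[-30,-36,0],"spin":0},{"dp":[-30,-36,0],"spin":0},{"dp":[-30,-36,0],"spin":0},{"dp":[-30,-36,0],"spin":0}], "grip": 0, "newtons": 60}}

```text
clock: 1.4
position: [0.276, 0.3784, 0.4048]
ee_rot: [0.15, 0.989, 0.0, 0.0]
ft_force: [0.6, -0.3, 0.3]
grip_width: 0.504
grasp_force: 0.0
```

>>> {"name": "arm_command", "arguments": {"plan": [{"dp":[-30,-36,0],"spin":0},{"dp":[-30,-36,0],"spin":0},{"dp":[-30,-36,0],"spin":0},{"dp":[-30,-36,0],"spin":0},{"dp":[-30,-36,0],"spin":0}]}}

```text
clock: 1.9
position: [0.3655, 0.1619, 0.405]
ee_rot: [0.15, 0.989, 0.001, 0.0]
ft_force: [1.4, 0.3, 0.9]
grip_width: 0.501
grasp_force: 0.0
```

>>> {"name": "arm_command", "arguments": {"plan": [{"dp":[-30,-36,0],"spin":0},{"dp":[-30,-36,0],"spin":0},{"dp":[-30,-36,0],"spin":0},{"dp":[-30,-36,0],"spin":0},{"dp":[-8,-7,0],"spin":0}]}}

```text
clock: 2.4
position: [0.4433, -0.0233, 0.4052]
ee_rot: [0.154, 0.988, -0.0, 0.001]
ft_force: [0.1, 0.5, -0.5]
grip_width: 0.496
grasp_force: 0.0
```

>>> {"name": "arm_command", "arguments": {"plan": [{"dp":[0,0,0],"spin":0.14},{"dp":[0,0,0],"spin":0.14},{"dp":[0,0,0],"spin":0.14},{"dp":[0,0,0],"spin":0.14},{"dp":[0,0,0],"spin":0.14}]}}

```text
clock: 2.9
position: [0.4425, -0.0181, 0.4048]
ee_rot: [0.483, 0.876, 0.0, -0.0]
ft_force: [-0.6, 0.0, -0.2]
grip_width: 0.501
grasp_force: 0.0
```

>>> {"name": "arm_command", "arguments": {"plan": [{"dp":[0,0,0],"spin":0.143},{"dp":[0,0,0],"spin":0},{"dp":[0,0,0],"spin":0}]}}

```text
clock: 3.2
position: [0.4425, -0.0182, 0.4047]
ee_rot: [0.54, 0.842, 0.0, -0.0]
ft_force: [0.2, 0.7, -0.5]
grip_width: 0.495
grasp_force: 0.0
```

Run:
```python
from h import *
img,c,o=cam("wrist"); cv2.imwrite("pics/w1.png",img)
import pickle; pickle.dump(c,open("w1.pkl","wb"))
print("C",np.round(-c[0].T@c[1],3),"j",np.round(o["joint_pos"],2))
R=Ro.from_quat(o["ee_rot"]).as_matrix();print(R.round(3))
for k in ["turnbutton_grip","cap_center"]:
    print(k,[(np.round(r["position"],4).tolist(),round(r["score"],2)) for r in finder.find_in("wrist",k)[:2]])
for z in (.03,.04,.05):print(z,proj(c,[.461,-.061,z]))
print(proj(c,[.552,-.038,.114]))
```

```text
C [0.413 0.043 0.373] j [-0.64 -0.12  0.54  1.94  0.06  1.31  0.31]
[[-0.417  0.909  0.   ]
 [ 0.909  0.417  0.   ]
 [ 0.     0.    -1.   ]]
turnbutton_grip [([0.4662, -0.0658, 0.0566], 0.88)]
cap_center [([0.5504, -0.0257, 0.1131], 0.81)]
0.03 [318.2 218.2]
0.04 [318.2 220.9]
0.05 [318.2 223.7]
[413.7 262.7]
```

View pics/w1.png

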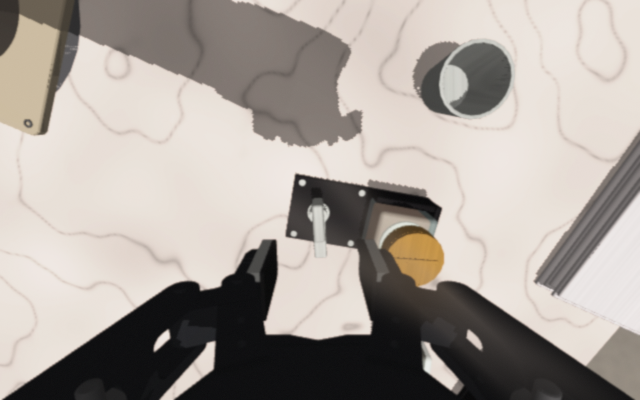

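Run:
```python
import cv2
i=cv2.imread("pics/w1.png");cv2.imwrite("pics/w1c.png",cv2.resize(i[170:290,280:440],None,fx=5,fy=5,interpolation=cv2.INTER_CUBIC))
```

```text
(no output)
```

View pics/w1c.png

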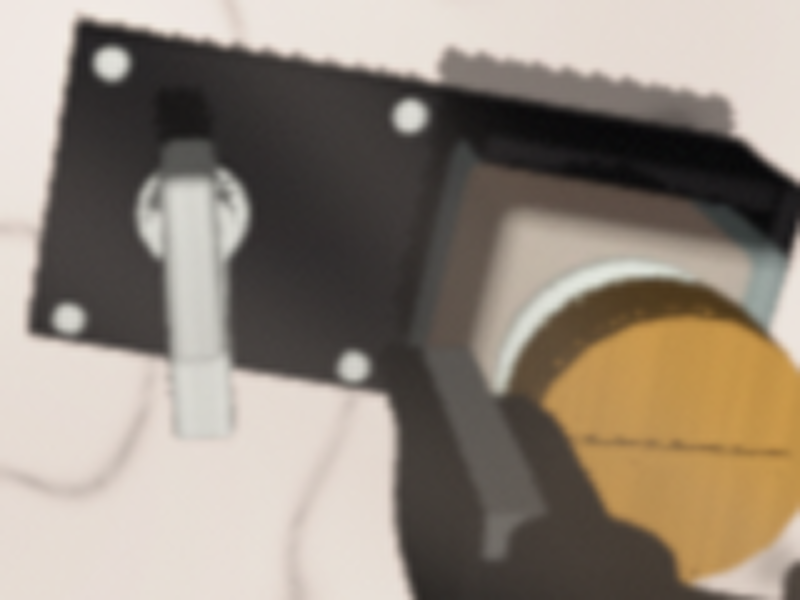

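Run:
```python
from h import *
import pickle; c=pickle.load(open("w1.pkl","rb"))
g=lambda u,v,z:ray(c,280+(u+.5)/5-.5,170+(v+.5)/5-.5,z)
an=lambda d:np.degrees(np.arctan2(d[1],d[0]))
for z in (.04,.05,.06,.07):
  a,b=g(188,178,z),g(200,357,z);d=b-a;print(z,"len",np.linalg.norm(d).round(4),"ctr",((a+b)/2).round(4),an(d).round(1))
print("ring",g(193,213,.012).round(4))
print("tip",[g(203,437,z).round(4) for z in(.015,.03)])
q=[g(*s,.008) for s in((80,18),(32,332))];print(q,an(q[0]-q[1])-90)
s=[g(*s,.009) for s in((112,63),(69,319),(410,115),(353,367))];print(np.round(s,4),an(s[2]-s[0]),an(s[3]-s[1]),(s[0]+s[1]+s[2]+s[3])/4)
r=[g(*s,.114) for s in((570,438),(788,453))];print("rib",an(r[1]-r[0]),"capctr",g(672,450,.114))
```

```text
0.04 len 0.0454 ctr [ 0.4626 -0.0638  0.04  ] -61.7
0.05 len 0.044 ctr [ 0.4611 -0.0606  0.05  ] -61.7
0.06 len 0.0427 ctr [ 0.4596 -0.0573  0.06  ] -61.7
0.07 len 0.0413 ctr [ 0.4581 -0.0541  0.07  ] -61.7
ring [ 0.4602 -0.0591  0.012 ]
tip [array([ 0.4882, -0.1138,  0.015 ]), array([ 0.4851, -0.1072,  0.03  ])]
[array([ 0.41365821, -0.02558263,  0.008     ]), array([ 0.43564995, -0.10812076,  0.008     ])] 14.91947698309285
[[ 0.4255 -0.0325  0.009 ]
 [ 0.443  -0.1002  0.009 ]
 [ 0.4998 -0.0132  0.009 ]
 [ 0.5173 -0.0812  0.009 ]] 14.565447649693409 14.393068965739106 [ 0.47139658 -0.05679506  0.009     ]
rib 20.392204516898435 capctr [ 0.55063792 -0.0350556   0.114     ]
```

>>> {"name": "arm_command", "arguments": {"plan": [{"dp":[-45,-1,0],"spin":0},{"dp":[0,0,30],"spin":-0.06},{"dp":[0,0,40],"spin":0},{"dp":[0,0,40],"spin":0},{"dp":[0,0,20],"spin":0}]}}

```text
clock: 3.85
position: [0.4591, -0.0597, 0.2719]
ee_rot: [0.515, 0.857, -0.001, -0.001]
ft_force: [0.6, -0.1, 0.1]
grip_width: 0.5
grasp_force: 0.0
```

>>> {"name": "arm_command", "arguments": {"plan": [{"dp":[0,0,10],"spin":0},{"dp":[0,0,0],"spin":0}]}}

```text
clock: 4.05
position: [0.46, -0.0596, 0.264]
ee_rot: [0.516, 0.857, -0.001, -0.001]
ft_force: [0.7, 1.2, 0.2]
grip_width: 0.5
grasp_force: 0.0
```

Run:
```python
from h import *
img,c,o=cam("wrist"); cv2.imwrite("pics/w2.png",img)
import pickle; pickle.dump(c,open("w2.pkl","wb"))
print(o["position"],"j",np.round(o["joint_pos"],2))
R=Ro.from_quat(o["ee_rot"]).as_matrix();print(R.round(3))
for z in (.04,.05):print(z,proj(c,[.4605,-.06,z]))
```

```text
[ 0.46001727 -0.05964184  0.26402132] j [-0.57  0.12  0.64  2.06 -0.09  0.99  0.6 ]
[[-0.468  0.884 -0.002]
 [ 0.884  0.468 -0.001]
 [ 0.    -0.002 -1.   ]]
0.04 [320.7 224.5]
0.05 [320.8 229.6]
```

View pics/w2.png

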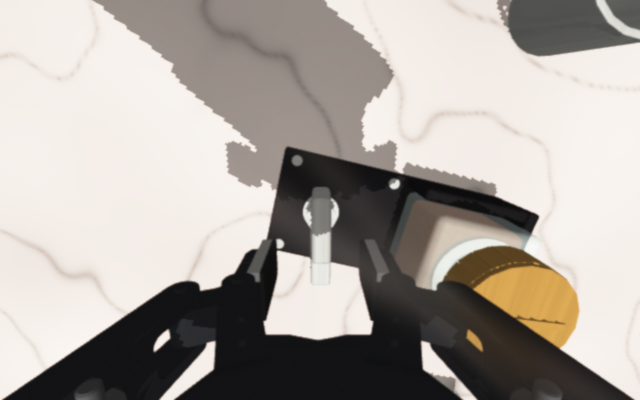

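>>> {"name": "arm_command", "arguments": {"plan": [{"dp":[0,0,25],"spin":0},{"dp":[0,0,25],"spin":0},{"dp":[0,0,17],"spin":0},{"dp":[0,0,0],"spin":0}]}}

```text
clock: 4.5
position: [0.4601, -0.0596, 0.1973]
ee_rot: [0.516, 0.857, -0.0, -0.001]
ft_force: [-0.1, 0.3, 0.9]
grip_width: 0.498
grasp_force: 0.0
```

>>> {"name": "arm_command", "arguments": {"plan": [{"dp":[0,0,0],"spin":0},{"dp":[0,0,0],"spin":0},{"dp":[0,0,0],"spin":0},{"dp":[0,0,0],"spin":0},{"dp":[0,0,0],"spin":0}], "grip": 1, "newtons": 40}}

```text
clock: 5.0
position: [0.4613, -0.0596, 0.1993]
ee_rot: [0.516, 0.857, 0.001, 0.001]
ft_force: [0.1, 1.1, 8.1]
grip_width: 0.142
grasp_force: 42.3
```

>>> {"name": "arm_command", "arguments": {"plan": [{"dp":[0,0,-2],"spin":0},{"dp":[0,0,0],"spin":-0.1},{"dp":[0,0,0],"spin":-0.14},{"dp":[0,0,0],"spin":-0.14},{"dp":[0,0,0],"spin":-0.14}]}}

```text
clock: 5.5
position: [0.4609, -0.0596, 0.1996]
ee_rot: [0.276, 0.961, 0.0, 0.002]
ft_force: [12.2, -1.3, -23.7]
grip_width: 0.15
grasp_force: 42.8
```

>>> {"name": "arm_command", "arguments": {"plan": [{"dp":[0,0,0],"spin":-0.14},{"dp":[0,0,0],"spin":-0.14},{"dp":[0,0,0],"spin":-0.14},{"dp":[0,0,0],"spin":-0.14},{"dp":[0,0,0],"spin":-0.1}]}}

```text
clock: 6.0
position: [0.4609, -0.0598, 0.1996]
ee_rot: [-0.05, 0.999, -0.001, 0.002]
ft_force: [12.0, -1.5, -23.3]
grip_width: 0.144
grasp_force: 43.0
```

Run:
```python
from h import *
img,c,o=cam("wrist"); cv2.imwrite("pics/w3.png",img)
print(o["position"],o["ft_force"],o["torque"],"j",np.round(o["joint_pos"],2))
R=Ro.from_quat(o["ee_rot"]).as_matrix();print(R.round(3), np.degrees(np.arctan2(R[1,1],R[0,1])))
```

```text
[ 0.46087932 -0.05983549  0.19957154] [ 11.97729676  -1.47624395 -23.26211932] [-0.5055238  -2.412384   -0.05085695] j [-0.37  0.23  0.44  2.1  -0.13  0.83  1.82]
[[-0.995 -0.101  0.003]
 [-0.101  0.995 -0.001]
 [-0.003 -0.001 -1.   ]] 95.77995873238639
```

View pics/w3.png

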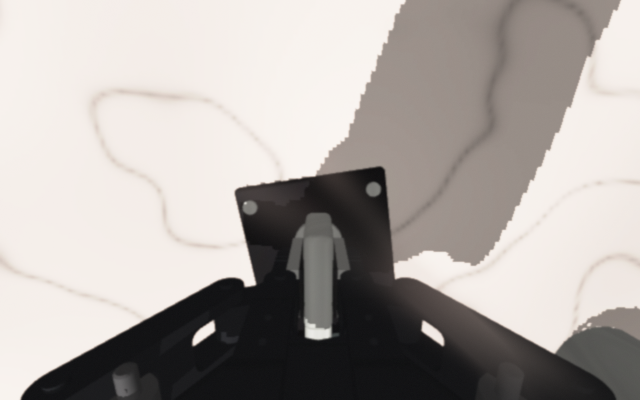

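>>> {"name": "arm_command", "arguments": {"plan": [{"dp":[0,0,1],"spin":-0.08},{"dp":[0,0,0],"spin":-0.08},{"dp":[0,0,0],"spin":-0.03},{"dp":[0,0,0],"spin":0}]}}

```text
clock: 6.45
position: [0.461, -0.0601, 0.1995]
ee_rot: [-0.142, 0.99, -0.0, 0.002]
ft_force: [6.5, -1.0, -6.6]
grip_width: 0.146
grasp_force: 51.8
```

Run:
```python
from h import *
o=manip.get_obs()
print(o["position"],o["ft_force"],o["torque"],"j",np.round(o["joint_pos"],2))
R=Ro.from_quat(o["ee_rot"]).as_matrix();print( np.degrees(np.arctan2(R[1,1],R[0,1])))
```

```text
[ 0.46099025 -0.06010328  0.19949918] [ 6.54793772 -1.03972675 -6.56051711] [-0.18409269 -1.14565312 -1.08810636] j [-0.35  0.23  0.41  2.1  -0.12  0.83  1.99]
106.27746374990345
```

>>> {"name": "arm_command", "arguments": {"plan": [{"dp":[0,0,0],"spin":0},{"dp":[0,0,0],"spin":0},{"dp":[0,0,0],"spin":0},{"dp":[0,0,-20],"spin":0},{"dp":[0,0,-40],"spin":0}], "grip": -0.2}}

```text
clock: 6.95
position: [0.459, -0.0595, 0.2574]
ee_rot: [-0.142, 0.99, -0.0, -0.003]
ft_force: [1.3, 0.6, 0.6]
grip_width: 0.598
grasp_force: 0.0
```

>>> {"name": "arm_command", "arguments": {"plan": [{"dp":[0,0,-45],"spin":0},{"dp":[0,0,-45],"spin":0},{"dp":[0,0,-15],"spin":0.13},{"dp":[0,0,0],"spin":0.14},{"dp":[0,0,0],"spin":0.14}], "grip": -1}}

```text
clock: 7.45
position: [0.4602, -0.0597, 0.3646]
ee_rot: [0.065, 0.998, 0.0, 0.001]
ft_force: [0.6, 0.1, 0.3]
grip_width: 1.001
grasp_force: 0.0
```

>>> {"name": "arm_command", "arguments": {"plan": [{"dp":[0,0,0],"spin":0.14},{"dp":[0,0,0],"spin":0.14},{"dp":[0,0,0],"spin":0.14},{"dp":[0,0,0],"spin":0.14},{"dp":[0,0,0],"spin":0.14}]}}

```text
clock: 7.95
position: [0.4601, -0.0597, 0.3638]
ee_rot: [0.403, 0.915, 0.0, -0.0]
ft_force: [-0.9, -0.9, -0.0]
grip_width: 0.999
grasp_force: 0.0
```

>>> {"name": "arm_command", "arguments": {"plan": [{"dp":[0,0,0],"spin":0.14},{"dp":[0,0,0],"spin":0.14},{"dp":[0,0,0],"spin":0.14},{"dp":[0,0,0],"spin":0.14},{"dp":[0,0,0],"spin":0.1}]}}

```text
clock: 8.45
position: [0.4601, -0.0598, 0.3638]
ee_rot: [0.678, 0.735, 0.0, -0.0]
ft_force: [0.1, -0.0, 1.1]
grip_width: 0.997
grasp_force: 0.0
```

Run:
```python
from h import *
img,c,o=cam("wrist"); cv2.imwrite("pics/w4.png",img)
import pickle; pickle.dump(c,open("w4.pkl","wb"))
print(o["position"],o["clock"],"j",np.round(o["joint_pos"],2))
R=Ro.from_quat(o["ee_rot"]).as_matrix();print(R.round(3))
for k in ["cap_center","turnbutton_grip"]:
    print(k,[(np.round(r["position"],4).tolist(),round(r["score"],2)) for r in finder.find_in("wrist",k)[:2]])
print(proj(c,[.552,-.036,.114]))
```

```text
[ 0.46007143 -0.05975025  0.36376036] 8.45 j [-0.38 -0.01  0.41  1.94  0.01  1.21  0.11]
[[-0.08   0.997 -0.   ]
 [ 0.997  0.08   0.   ]
 [ 0.    -0.    -1.   ]]
cap_center [([0.5491, -0.032, 0.1167], 0.6)]
turnbutton_grip [([0.4765, -0.0587, 0.0381], 0.92), ([0.6593, -0.2101, 0.1053], 0.19)]
[443.  191.3]
```

View pics/w4.png

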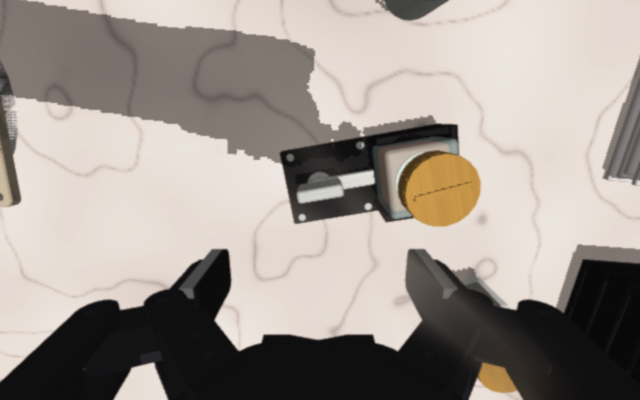

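>>> {"name": "arm_command", "arguments": {"plan": [{"dp":[9,46,0],"spin":0},{"dp":[8,46,0],"spin":0},{"dp":[0,0,30],"spin":0},{"dp":[0,0,25],"spin":0},{"dp":[0,0,20],"spin":0}]}}

```text
clock: 9.1
position: [0.5503, -0.0347, 0.287]
ee_rot: [0.675, 0.738, -0.001, -0.0]
ft_force: [-0.6, 0.3, -1.4]
grip_width: 1.0
grasp_force: 0.0
```

>>> {"name": "arm_command", "arguments": {"plan": [{"dp":[0,0,20],"spin":0},{"dp":[0,0,15],"spin":0},{"dp":[0,0,0],"spin":0}]}}

```text
clock: 9.4
position: [0.5497, -0.0347, 0.2518]
ee_rot: [0.675, 0.738, -0.001, -0.001]
ft_force: [0.1, -0.3, -0.3]
grip_width: 1.0
grasp_force: 0.0
```

>>> {"name": "arm_command", "arguments": {"plan": [{"dp":[0,0,0],"spin":0},{"dp":[0,0,0],"spin":0},{"dp":[0,0,0],"spin":0},{"dp":[0,0,0],"spin":0}], "grip": 1, "newtons": 40}}

```text
clock: 9.8
position: [0.5514, -0.0349, 0.2553]
ee_rot: [0.676, 0.737, 0.001, 0.001]
ft_force: [2.4, -0.0, 6.4]
grip_width: 0.669
grasp_force: 43.1
```

>>> {"name": "arm_command", "arguments": {"plan": [{"dp":[0,0,-2],"spin":0},{"dp":[0,0,0],"spin":0},{"dp":[0,0,0],"spin":-0.08},{"dp":[0,0,0],"spin":-0.1},{"dp":[0,0,0],"spin":-0.1}], "newtons": 80}}

```text
clock: 10.3
position: [0.5502, -0.0348, 0.2556]
ee_rot: [0.565, 0.825, -0.0, -0.0]
ft_force: [0.6, 0.2, 1.0]
grip_width: 0.653
grasp_force: 86.3
```

Run:
```python
from h import *
o=manip.get_obs()
print(o["position"],o["ft_force"],o["torque"],"j",np.round(o["joint_pos"],2))
R=Ro.from_quat(o["ee_rot"]).as_matrix();print( np.degrees(np.arctan2(R[1,1],R[0,1])))
```

```text
[ 0.5501788  -0.03481876  0.25562629] [0.58355933 0.2225254  0.9709842 ] [-0.00736953  0.12423775 -0.16015929] j [-0.33  0.31  0.36  1.84 -0.13  1.01  0.45]
21.198830510513684
```

>>> {"name": "arm_command", "arguments": {"plan": [{"dp":[0,0,0],"spin":-0.12},{"dp":[0,0,0],"spin":-0.12},{"dp":[0,0,0],"spin":-0.12},{"dp":[0,0,0],"spin":-0.12},{"dp":[0,0,0],"spin":-0.12}]}}

```text
clock: 10.8
position: [0.5501, -0.0352, 0.2556]
ee_rot: [0.296, 0.955, -0.0, -0.0]
ft_force: [0.2, -1.0, 0.8]
grip_width: 0.659
grasp_force: 86.4
```

>>> {"name": "arm_command", "arguments": {"plan": [{"dp":[0,0,0],"spin":-0.12},{"dp":[0,0,0],"spin":-0.12},{"dp":[0,0,0],"spin":-0.12},{"dp":[0,0,0],"spin":-0.12},{"dp":[0,0,0],"spin":-0.12}]}}

```text
clock: 11.3
position: [0.5505, -0.0352, 0.2565]
ee_rot: [0.0, 1.0, -0.0, 0.0]
ft_force: [-1.9, -1.0, 7.8]
grip_width: 0.66
grasp_force: 87.1
```

>>> {"name": "arm_command", "arguments": {"plan": [{"dp":[0,0,0],"spin":-0.08},{"dp":[0,0,0],"spin":0},{"dp":[0,0,0],"spin":0}]}}

```text
clock: 11.6
position: [0.5505, -0.0352, 0.2565]
ee_rot: [-0.038, 0.999, -0.0, 0.0]
ft_force: [-1.2, -1.2, 6.5]
grip_width: 0.656
grasp_force: 87.0
```

Run:
```python
from h import *
img,c,o=cam("top"); 
u,v=map(int,proj(c,[.53,-.04,.05])); a=cv2.resize(img[v-45:v+45,u-50:u+50],None,fx=4,fy=4,interpolation=cv2.INTER_CUBIC)
img,c,o=cam("scene"); 
u,v=map(int,proj(c,[.55,-.04,.09])); b=cv2.resize(img[v-45:v+45,u-50:u+50],None,fx=4,fy=4,interpolation=cv2.INTER_CUBIC)
cv2.imwrite("pics/m1.png",np.hstack([a,b]))
print(o["position"],o["ft_force"],o["torque"],"j",np.round(o["joint_pos"],2))
R=Ro.from_quat(o["ee_rot"]).as_matrix();print( np.degrees(np.arctan2(R[1,1],R[0,1])))
```

```text
[ 0.55053099 -0.03518496  0.2565223 ] [-1.74023578  0.07941011  6.99150201] [-0.18339453  0.21270491  0.06841442] j [-0.16  0.3   0.16  1.83 -0.06  1.01  1.67]
94.29811102133189
```

View pics/m1.png

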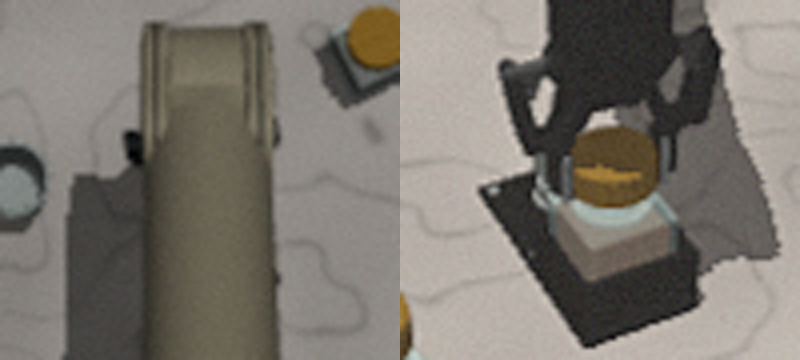

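>>> {"name": "arm_command", "arguments": {"plan": [{"dp":[0,0,-4],"spin":0},{"dp":[0,0,-6],"spin":0},{"dp":[0,0,-8],"spin":0},{"dp":[0,0,-8],"spin":0},{"dp":[0,0,-6],"spin":0}]}}

```text
clock: 12.2
position: [0.5505, -0.0349, 0.2887]
ee_rot: [-0.038, 0.999, 0.0, 0.0]
ft_force: [-0.2, 0.2, -1.1]
grip_width: 0.665
grasp_force: 86.3
```

>>> {"name": "arm_command", "arguments": {"plan": [{"dp":[0,0,-4],"spin":0},{"dp":[0,0,0],"spin":0},{"dp":[0,0,0],"spin":0},{"dp":[0,0,0],"spin":0}]}}

```text
clock: 12.6
position: [0.5503, -0.0349, 0.2913]
ee_rot: [-0.038, 0.999, 0.0, -0.0]
ft_force: [-0.7, 0.1, -0.5]
grip_width: 0.658
grasp_force: 86.3
```

Run:
```python
from h import *
img,c,o=cam("scene"); 
u,v=map(int,proj(c,[.53,-.04,.09])); b=cv2.resize(img[v-45:v+45,u-50:u+50],None,fx=6,fy=6,interpolation=cv2.INTER_CUBIC)
cv2.imwrite("pics/m2.png",b)
print(o["position"],o["ft_force"],o["torque"],o["grip_width"],o["grasp_force"])
R=Ro.from_quat(o["ee_rot"]).as_matrix();print(R.round(3))
for k in ["cap_center","jar_mouth","turnbutton_grip"]:
    print(k,[(np.round(r["position"],4).tolist(),round(r["score"],2)) for r in finder.find_in("scene",k)[:2]])
```

```text
[ 0.55027668 -0.03487263  0.29129802] [-0.7226089   0.1009356  -0.48904862] [0.04714176 0.01611182 0.06433495] 0.6581330992140532 86.26797926355721
[[-0.997 -0.075 -0.001]
 [-0.075  0.997  0.   ]
 [ 0.001  0.    -1.   ]]
cap_center [([0.432, -0.5069, 0.036], 0.69), ([0.5663, -0.0387, 0.1496], 0.55)]
jar_mouth [([0.5708, -0.0424, 0.0732], 0.62)]
turnbutton_grip [([0.4675, -0.0649, 0.0483], 0.46)]
```

View pics/m2.png

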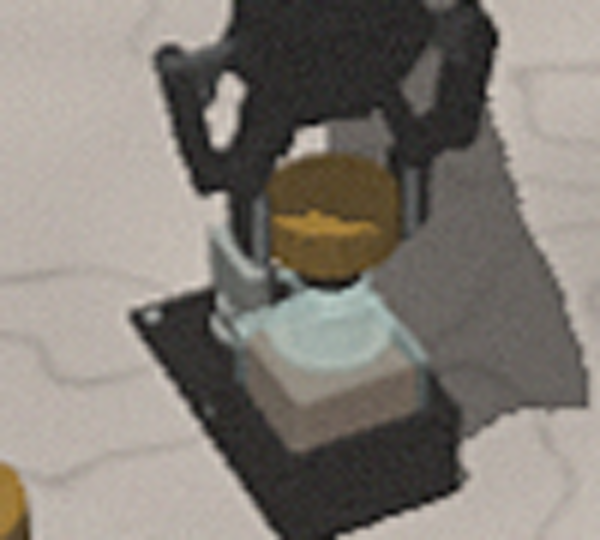

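The cap (at 335,215) is held level above the open jar neck (335,320). The jar sits in its holder and the turnbutton points at it.

```bash
python3 -c "
from workcell import manip
print(manip.hand_in())"
```

```text
the job is handed in; nothing more can be done
None
```

I shut the turnbutton and unscrewed the cap. It is held level about 2 cm above the jar's mouth, with the jar still in its holder. The job is handed in, and no verdict came back.

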